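# Load the pot reader, raise its stage with the cam lever and hold it

### The job

Complete the two-by-two grid on the reader's stage: seat each loose sample pot upright in the empty front pocket directly in front of the reference pot with the same cap colour, and let go of it. Only then take the red roller knob of the cam lever, swing the lever up to the cam's highest lift, where it stands straight up, and keep hold of the knob there: it springs back when released, so the program finishes while still holding it. Leave the reference pots seated and do not push the petri dish or the timers about.

Things in the scene. Friction and masses are not known exactly. Their poses are not given: they have to be found in the camera images.
- reader: White reader that stands fixed on the table: a housing 150 x 136 mm and 24 mm high, with a reading head along its rear edge (30 mm thick, from x = +80 to +110 mm, 96 mm high, two dark windows toward the pots). Origin under the centre of the housing, on the table; z up, its x points to the head (the rear, away from the robot), its y to the left, where the lever is. 'Front', 'rear', 'left', 'right' are meant in this frame. Its yaw varies by about 0.2 rad.
- stage (a joint): Lift of the aluminium stage (132 x 132 mm plate, top 44 mm above the table when down) in m: 0 down, 0.0146 at the cam's highest lift. Driven by the cam only.
- cam_lever (a joint): Angle of the cam lever in rad: 0 at rest on its stop, where the lever lies toward the front of the reader, 15 degrees above level; grows as it swings up and to the rear about a level axis parallel to the reader's y; 1.309 is straight up and the highest lift; the far stop is at 1.909, where the stage has sunk again by 4 mm. A spring and the stage's weight pull it back to 0; at the knob that takes 2 to 4 N.
- cam_axis (a point): Point on the lever's axis in the plane in which the knob's centre moves; 22 mm above the table, at x = -20, y = +104 mm of the reader. Fixed.
- lever_knob: Red roller knob on the end of the lever (a 10 mm steel rod): a cylinder 26 mm across and 22 mm wide, its flat faces to the left and right of the reader; it turns freely on its own pin. Origin at its centre, which circles 92 mm from cam_axis in the reader's x-z plane: 46 mm above the table at rest, 114 mm when straight up. Its own rotation is arbitrary. Nothing stands within 30 mm beside it at rest.
- front_left (a point): Centre of the floor of the front left pocket, empty at the start. Pockets are round, 36 mm across and 6 mm deep, 68 mm apart both ways; floors 38 mm above the table with the stage down. The point rises with the stage.
- front_right (a point): The same for the front right pocket, empty at the start.
- rear_left (a point): The same for the rear left pocket; a reference pot stands in it.
- rear_right (a point): The same for the rear right pocket; the other reference pot stands in it.
- blue_reference: White pot with a blue cap and a dark grey band, 30 mm across (cap 32 mm across, the top 13 mm), 40 mm high, in one of the rear pockets (which one varies). It stands upright; origin at the centre of its underside, z up. Round, so its yaw means nothing. About 0.05 kg.
- yellow_reference: White pot with a yellow cap and a dark grey band, same size, in the other rear pocket. It stands upright; origin at the centre of its underside, z up. Round, so its yaw means nothing. About 0.05 kg.
- blue_sample: Loose white pot with a blue cap and a pale band, 30 mm across (cap 32 mm across, the top 13 mm), 40 mm high, on the table left of the blue vortex mixer (140 mm high, between pots and reader: carry above it). It stands upright; origin at the centre of its underside, z up. Round, so its yaw means nothing. About 0.05 kg.
- yellow_sample: Loose white pot with a yellow cap and a pale band, same size, on the table left of the blue vortex mixer (140 mm high, between pots and reader: carry above it). It stands upright; origin at the centre of its underside, z up. Round, so its yaw means nothing. About 0.05 kg.
- petri: Bystander: petri dish, 90 mm across, 14 mm high, loose on the table; origin at the centre of its underside.
- timer: Bystander: small white bench timer, the nearer of two (the other is fixed at the back), 62 x 64 x 18 mm, loose; origin at the centre of its underside.
There are look-alikes about, which are no part of the job. What is shaped like the yellow_reference but pink is not meant.

How it is judged:
On the way:
1. with the lever still at rest, both sample pots are seated upright in the front pockets, each in front of the reference pot of its colour, and let go ((((distance between blue_reference and rear_left below 0.006 m and angle between blue_reference's own z axis and vertical below 0.1 rad) and (distance between blue_sample and front_left below 0.006 m and angle between blue_sample's own z axis and vertical below 0.1 rad) and (distance between yellow_reference and rear_right below 0.006 m and angle between yellow_reference's own z axis and vertical below 0.1 rad) and (distance between yellow_sample and front_right below 0.006 m and angle between yellow_sample's own z axis and vertical below 0.1 rad)) or ((distance between blue_reference and rear_right below 0.006 m and angle between blue_reference's own z axis and vertical below 0.1 rad) and (distance between blue_sample and front_right below 0.006 m and angle between blue_sample's own z axis and vertical below 0.1 rad) and (distance between yellow_reference and rear_left below 0.006 m and angle between yellow_reference's own z axis and vertical below 0.1 rad) and (distance between yellow_sample and front_left below 0.006 m and angle between yellow_sample's own z axis and vertical below 0.1 rad))) and contact force between the fingers and blue_sample below 0.3 N and contact force between the fingers and yellow_sample below 0.3 N and value of joint cam_lever below 0.15 rad), for 0.2 s.
At the end, for the whole second after the job is handed in: Fingers press the red knob with over 0.5 N; lever still and within 0.12 rad of straight up (1.189 to 1.429), stage at least 13 mm up; all four pots upright (0.1 rad), each within 6 mm of its pocket floor's centre, samples in front of the reference of their colour and not touched ((((distance between blue_reference and rear_left below 0.006 m and angle between blue_reference's own z axis and vertical below 0.1 rad) and (distance between blue_sample and front_left below 0.006 m and angle between blue_sample's own z axis and vertical below 0.1 rad) and (distance between yellow_reference and rear_right below 0.006 m and angle between yellow_reference's own z axis and vertical below 0.1 rad) and (distance between yellow_sample and front_right below 0.006 m and angle between yellow_sample's own z axis and vertical below 0.1 rad)) or ((distance between blue_reference and rear_right below 0.006 m and angle between blue_reference's own z axis and vertical below 0.1 rad) and (distance between blue_sample and front_right below 0.006 m and angle between blue_sample's own z axis and vertical below 0.1 rad) and (distance between yellow_reference and rear_left below 0.006 m and angle between yellow_reference's own z axis and vertical below 0.1 rad) and (distance between yellow_sample and front_left below 0.006 m and angle between yellow_sample's own z axis and vertical below 0.1 rad))) and contact force between the fingers and blue_sample below 0.3 N and contact force between the fingers and yellow_sample below 0.3 N and value of joint cam_lever between 1.189 and 1.429 rad and value of joint stage above 0.013 m and contact force between the fingers and lever_knob above 0.5 N and velocity of joint cam_lever between -0.1 and 0.1 rad/s); the arm keeps its last pose, push and grip.
It fails at once if a bystander (petri dish or timer) is moved more than 30 mm (distance of any of petri, timer from where it was at the start of the episode above 0.03 m).
It fails at once if a reference pot is out of its pocket ((distance between blue_reference and rear_left above 0.012 m and distance between blue_reference and rear_right above 0.012 m) or (distance between yellow_reference and rear_left above 0.012 m and distance between yellow_reference and rear_right above 0.012 m)).
It fails at once if the lever is raised before both sample pots are in the stage (value of joint cam_lever above 0.4 rad and ((distance between blue_sample and front_left above 0.012 m and distance between blue_sample and front_right above 0.012 m) or (distance between yellow_sample and front_left above 0.012 m and distance between yellow_sample and front_right above 0.012 m))).
It also fails if it takes over 67 s, if anything falls off the work surface, if the arm or the gripper's body presses on something with over 40 N, if the wrist force passes 120 N, or if a joint passes its speed limit or range.

### The arm

A 6-joint arm with a two-finger parallel gripper is mounted at the origin on a cart in front of the work surface, level with it; the furniture and walls round the work are solid. World frame = base frame: x ahead of the robot, y to its left, z up, the work surface at z = 0. Lengths are in m, angles in rad, forces in N, time in s.
With the tool pointing down it reaches from about 0.35 to 0.85 m from the base axis. Payload 8.1 kg.
Tool frame: the origin (TCP) lies between the finger pads; the fingertips stand 11 mm ahead of it and the grasp point (between the pads) lies 8 mm behind it (robot.tips_ahead is the distance from the TCP to the fingertips, in m); z points along the fingers, y is the line along which they close (so a half turn about z gives the same grasp; the last joint's range is limited). The gripper opens to 93 mm and grips with 3 to 60 N. Pads are 15 mm wide; open, the fingers measure 128 mm over their backs; the gripper's body (75 mm by 188 mm) begins 65 mm behind the grasp point.
Start: joints at [-0.085, 0.13, 1.488, -0, 1.523, -0.085], TCP at [0.6, 0, 0.23] pointing down, gripper open.
Joint ranges: [-2.96, 2.96], [-0.89, 2.26], [0.02, 2.5], [-1.34, 4.48], [0, 2.73], [-2.66, 2.66]. Speed limits (rad/s): [2.39, 2.39, 2.79, 3.14, 3.14, 3.14].

### API

Orientations are given as a rotation vector (axis times angle).
In Python, from plant import robot gives the robot as it stands. The module is installed in compiled form; this text tells all that it offers.
- The arm moves only by the tool move_arm, never from a script. Its argument "deltas" is one flat list of numbers, 7 for each row, row after row: the shift along the tool's x, y, z in m, then the turn, a rotation vector about the tool's x, y, z in rad, then the opening, from 0 (shut) to 1 (fully open). A call has 1 to 12 rows; each row is the pose to reach, as a shift and turn from the pose commanded when the call began, along the tool's axes at that moment; what a row does not reach only later rows make up. A row lasts 1/8 s, in which the tool goes at most 62.5 mm and 10.7 degrees, less where a joint would pass 70% of its speed; a pose out of reach is approached as far as the arm can. A call with a gripper value outside its range is refused whole. The fingers move at their own pace and stop on an object; "squeeze" is the grip in N (left out, the last holds). Time passes only in rows, so rows that repeat a pose let the fingers close. It gives the time, the measured TCP pose, the force, the opening and the grip force at its end, in the units of the state.
- robot.read_state(): the state, without advancing time (a new reading comes with each control period).
- robot.read_camera(name): name is "scene" or "side" or "wrist"; returns (picture, depth): 384x512x3 uint8, red, green, blue; 384x512 float32, m along the optical axis (not along the pixel's ray), 0 where there is no reading.
- robot.camera_model(name): a dict with "K" (3x3 intrinsics, pixels), "R" (3x3) and "t" (3): a world point X has camera coordinates R X + t; the wrist camera has in their place "tool_from_camera" (4x4, takes a point from camera to tool coordinates, whose origin is the TCP and whose axes are the flange's). Camera axes: x right, y down, z forward; pixel columns grow to the right and rows downward; lengths in m; the calibration is good to about 2 mm. A picture is of the moment at which its call begins: read the wrist's pose just before it. camera_model takes no time and is no camera call.
- robot.close_job(): hands the job in; it is judged then, once.
Trained networks look in the newest picture that a camera, given by its name, has taken for a name from the list of things; names that differ only in an ending like _2 or _b are one class to them, and where a whole thing is asked for, a point or a joint stands for the part that bears it (a point fixed in the world has none). Each returns a list of dicts, best first, with "confidence" (0 to 1); they miss things now and then, are a little off and sometimes report something else, mostly with a low value. They report only what shows in the picture. A call takes as long as a camera call. They do not tell look-alikes from the thing itself.
- robot.recognise(camera, label): "uv" ([column, row] in pixels, amid what is visible of it).
The state is a dict: "t": time; "q": joint angles; "dq": joint speeds; "joint_torque": joint torques, N m; "tool_pos": TCP position; "orientation": TCP orientation; "force": force on the tool from outside, world axes, zero at the start; "wrist_torque": the same for the moment, N m; "opening": finger opening in m; "gripper_force": force on a finger pad.
Only numpy, scipy, OpenCV 4.12 (cv2) and the standard library are available. Lean on these libraries where they do the work, as an engineer would, in place of code of your own. Each camera call takes 0.05 s, during which the arm holds its last target. There are 200 camera calls.

## Working session

There is one attempt and no reset: what is moved stays moved. The work goes in short steps, Python scripts to look and compute and a tool call to move; the robot and the scene stay as the last step left them, time stands still between calls to the robot, and variables do not carry over. Pictures are saved under pics/ and viewed, at most 10 in all, crops included, and the job is handed in when it is done.

Besides the shell and the picture viewer there is one more tool, called after ">>>" as name(argument=value, ...), one argument or row to a line, values as JSON. move_arm: Moves the arm, as the interface text tells. Its arguments: {"type":"object","properties":{"deltas":{"type":"array","items":{"type":"number"}},"squeeze":{"type":"number"}},"required":["deltas"]}

```bash
mkdir -p pics; cat > h.py <<'E'
import numpy as np, cv2
from plant import robot
from scipy.spatial.transform import Rotation as Ro
def cam(n):
    s=robot.read_state(); im,d=robot.read_camera(n); return s,im,d
def world(n,s,uv,depth):
    m=robot.camera_model(n); K=np.array(m['K']); uv=np.atleast_2d(uv).astype(float); z=np.atleast_1d(depth)
    p=np.c_[(uv[:,0]-K[0,2])/K[0,0]*z,(uv[:,1]-K[1,2])/K[1,1]*z,z]
    if n=='wrist':
        T=np.array(m['tool_from_camera']); p=p@T[:3,:3].T+T[:3,3]
        return p@Ro.from_rotvec(s['orientation']).as_matrix().T+np.array(s['tool_pos'])
    return (p-np.array(m['t']))@np.array(m['R'])
def cloud(n,s,d):
    v,u=np.mgrid[:384,:512]; return world(n,s,np.c_[u.ravel(),v.ravel()],d.ravel()).reshape(384,512,3)
E
cat > a.py <<'E'
from h import *
ims=[]
for n in ('scene','side'):
    s,im,d=cam(n); P=cloud(n,s,d); np.savez(n+'.npz',im=im,d=d,P=P); cv2.imwrite(f'pics/{n}0.png',im[:,:,::-1])
    for l in ['blue_sample','yellow_sample','blue_reference','yellow_reference','lever_knob','petri','timer','reader']:
        for r in robot.recognise(n,l)[:4]:
            u,v=map(int,r['uv']); print(n,l,u,v,round(r['confidence'],2),np.round(P[v,u],3))
print(s)
E
python3 a.py
```

```text
scene yellow_sample 198 146 0.44 [0.524 0.169 0.038]
scene yellow_sample 247 247 0.43 [ 0.511 -0.271  0.036]
scene blue_reference 287 250 0.44 [ 0.598 -0.34   0.064]
scene yellow_reference 302 267 0.67 [ 0.606 -0.41   0.075]
scene yellow_reference 284 227 0.64 [ 0.641 -0.241  0.026]
scene lever_knob 231 253 0.45 [ 0.459 -0.284  0.054]
scene petri 185 229 0.65 [ 0.377 -0.128  0.016]
scene petri 230 252 0.51 [ 0.456 -0.283  0.059]
scene timer 318 216 0.97 [ 0.754 -0.24   0.021]
scene reader 289 263 0.73 [ 0.591 -0.369  0.045]
scene reader 283 273 0.25 [ 0.563 -0.39   0.043]
side blue_sample 183 197 0.49 [0.512 0.061 0.04 ]
side blue_reference 353 201 0.65 [ 0.594 -0.333  0.068]
side yellow_reference 383 204 0.85 [ 0.602 -0.398  0.07 ]
side yellow_reference 368 219 0.39 [ 0.569 -0.373  0.044]
side lever_knob 368 219 0.45 [ 0.569 -0.373  0.044]
side petri 235 258 0.97 [ 0.38  -0.13   0.013]
side petri 368 223 0.19 [ 0.555 -0.374  0.043]
side timer 326 179 0.68 [ 0.759 -0.244  0.018]
side reader 368 218 0.79 [ 0.573 -0.372  0.044]
{'t': 0.45, 'q': array([-8.54079526e-02,  1.30449281e-01,  1.48829334e+00, -1.52884133e-05,
        1.52300212e+00, -8.54244805e-02]), 'dq': array([ 0.00053284, -0.00114808, -0.00073872, -0.00176102,  0.00133314,
        0.00166415]), 'joint_torque': array([-1.27259314e-03, -5.59062910e+01, -4.91443169e+01,  7.66304252e-02,
        2.52725329e-02, -3.76191690e-05]), 'tool_pos': array([5.99956530e-01, 1.56758785e-05, 2.29554442e-01]), 'orientation': array([-2.22134700e+00, -2.22138534e+00,  1.72238083e-04]), 'force': array([-0.47590845, -0.25426529, -0.60191014]), 'wrist_torque': array([-0.01585577,  0.00144718, -0.04941361]), 'gripper_force': 0.0, 'opening': 0.09278865271907655}
```

View pics/scene0.png

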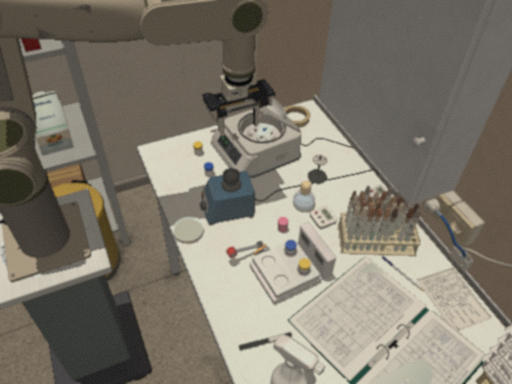

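View pics/side0.png

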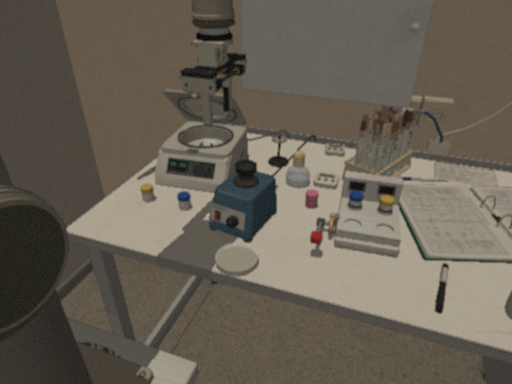

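The scene picture shows the yellow pot at (198,147), the blue pot at (209,168), the mixer at (230,195), the petri dish at (188,230) and the red knob at (231,252). Blue reference is rear left (291,246), yellow reference rear right (304,266), and the pink look-alike is at (283,225).

```bash
cat > b.py <<'E'
from h import *
for n in ('scene','side'):
    f=np.load(n+'.npz'); im,P=f['im'],f['P']; hsv=cv2.cvtColor(im,cv2.COLOR_RGB2HSV)
    for c,lo,hi in (('yellow',(18,120,110),(32,255,255)),('blue',(105,140,60),(125,255,255)),('red',(172,140,80),(180,255,255)),('red0',(0,170,80),(6,255,255)),('orange',(7,110,90),(18,255,255))):
        m=cv2.inRange(hsv,lo,hi); k,L,st,ce=cv2.connectedComponentsWithStats(m)
        for i in range(1,k):
            if st[i,4]<12: continue
            q=P[(L==i)]; 
            if q[:,0].min()<.25: continue
            print(n,c,np.round(ce[i]),st[i,4],'min',np.round(q.min(0),3),'max',np.round(q.max(0),3),'med',np.round(np.median(q,0),3))
Q=np.concatenate([np.load(n+'.npz')['P'].reshape(-1,3) for n in ('scene','side')])
print('heightmap cm, rows x .30-.98/4cm, cols y .30..-.58')
for x in np.arange(.28,.98,.04):
    print('%.2f'%x,[int(100*max(0,(lambda z: z.max() if len(z) else 0)(Q[(abs(Q[:,0]-x)<.02)&(abs(Q[:,1]-y)<.02)&(Q[:,2]<.35)][:,2]))) for y in np.arange(.30,-.58,-.04)])
print(robot.camera_model('wrist'))
E
python3 b.py
```

```text
scene yellow [197. 145.] 46 min [0.51  0.156 0.031] max [0.536 0.188 0.046] med [0.523 0.173 0.04 ]
scene yellow [304. 264.] 90 min [ 0.601 -0.419  0.071] max [ 0.632 -0.39   0.083] med [ 0.614 -0.404  0.077]
scene blue [208. 166.] 29 min [0.512 0.055 0.035] max [0.532 0.076 0.046] med [0.521 0.065 0.04 ]
scene orange [372. 211.] 17 min [ 0.804 -0.39   0.168] max [ 0.818 -0.372  0.185] med [ 0.808 -0.387  0.179]
scene orange [379. 211.] 18 min [ 0.824 -0.4    0.167] max [ 0.839 -0.379  0.183] med [ 0.828 -0.394  0.177]
scene orange [260. 249.] 27 min [ 0.523 -0.301  0.021] max [ 0.554 -0.276  0.053] med [ 0.539 -0.295  0.043]
side yellow [146. 187.] 61 min [0.508 0.16  0.037] max [0.535 0.185 0.042] med [0.519 0.173 0.04 ]
side yellow [387. 199.] 96 min [ 0.598 -0.418  0.057] max [ 0.662 -0.389  0.08 ] med [ 0.612 -0.404  0.078]
side blue [184. 196.] 60 min [0.504 0.052 0.034] max [0.531 0.075 0.042] med [0.517 0.063 0.04 ]
side red0 [316. 237.] 72 min [ 0.449 -0.288  0.044] max [ 0.463 -0.271  0.061] med [ 0.454 -0.279  0.055]
side orange [332. 218.] 22 min [ 0.533 -0.301  0.041] ma
[... 1426 characters left out ...]
4, 34, 5, 1, 1]
0.92 [0, 2, 3, 3, 2, 0, 34, 33, 34, 33, 34, 31, 34, 34, 34, 33, 34, 32, 34, 18, 0, 0]
0.96 [0, 2, 2, 2, 0, 0, 0, 1, 0, 0, 0, 1, 1, 2, 1, 0, 0, 17, 34, 17, 16, 0]
{'K': array([[284.3093258 ,   0.        , 255.48285795],
       [  0.        , 284.3093258 , 191.66723958],
       [  0.        ,   0.        ,   1.        ]]), 'tool_from_camera': array([[-4.93428339e-04, -9.54769950e-01, -2.97345084e-01,
         8.32053374e-02],
       [ 9.99999401e-01, -7.61486258e-04,  7.85673501e-04,
        -1.03254852e-03],
       [-9.76561644e-04, -2.97344518e-01,  9.54769754e-01,
        -1.55108063e-01],
       [ 0.00000000e+00,  0.00000000e+00,  0.00000000e+00,
         1.00000000e+00]])}
```

```bash
cat > c.py <<'E'
from h import *
s,im,d=cam('wrist'); P=cloud('wrist',s,d); np.savez('wrist.npz',im=im,d=d,P=P); cv2.imwrite('pics/wrist0.png',im[:,:,::-1])
print(s['t'])
hsv=cv2.cvtColor(im,cv2.COLOR_RGB2HSV)
for c,lo,hi in (('yellow',(18,110,90),(32,255,255)),('blue',(105,140,60),(125,255,255))):
    m=cv2.inRange(hsv,lo,hi); k,L,st,ce=cv2.connectedComponentsWithStats(m)
    for i in range(1,k):
        if st[i,4]<80: continue
        q=P[L==i]; t=q[abs(q[:,2]-.04)<.004]
        print(c,ce[i].round(),st[i,4],len(t),t.mean(0).round(4) if len(t) else 0,(t.min(0)+t.max(0)).round(4)/2 if len(t) else 0,np.ptp(t,0) if len(t) else 0)
Q=np.concatenate([np.load(n+'.npz')['P'].reshape(-1,3) for n in ('scene','side','wrist')])
Q=Q[(Q[:,2]>.085)&(Q[:,2]<.165)&(Q[:,0]>.4)&(Q[:,0]<.75)&(Q[:,1]<.3)&(Q[:,1]>-.2)]
M=Q[(Q[:,1]<0)]; print('mixer',np.percentile(M,[1,99],axis=0).round(3))
C=Q[(Q[:,1]>0)]; print('centri',np.percentile(C,[1,99],axis=0).round(3))
for p in ((.52,.172),(.518,.064)):
  for a in range(-90,90,15):
    c,sn=np.cos(np.radians(a)),np.sin(np.radians(a)); D=Q[:,:2]-p; l=D@[c,sn]; w=D@[-sn,c]
    dd=np.hypot(np.maximum(abs(l)-.094,0),np.maximum(abs(w)-.0375,0)); print(p,a,np.percentile(dd,.05).round(3),end=' | ')
  print()
E
python3 c.py
```

```text
0.9
yellow [185.  13.] 739 701 [0.5241 0.1749 0.0398] [0.52385 0.174   0.03925] [0.03073731 0.02622993 0.00603525]
yellow [ 75. 320.] 143 0 0 0 0
yellow [436. 317.] 127 0 0 0 0
yellow [265. 363.] 82 0 0 0 0
blue [191. 116.] 504 503 [0.5232 0.0693 0.0399] [0.52295 0.06865 0.03945] [0.02962889 0.027333   0.0052377 ]
mixer [[ 0.471 -0.157  0.086]
 [ 0.731 -0.001  0.146]]
centri [[0.609 0.002 0.086]
 [0.747 0.179 0.113]]
(0.52, 0.172) -90 0.048 | (0.52, 0.172) -75 0.032 | (0.52, 0.172) -60 0.011 | (0.52, 0.172) -45 0.0 | (0.52, 0.172) -30 0.0 | (0.52, 0.172) -15 0.0 | (0.52, 0.172) 0 0.0 | (0.52, 0.172) 15 0.0 | (0.52, 0.172) 30 0.001 | (0.52, 0.172) 45 0.022 | (0.52, 0.172) 60 0.037 | (0.52, 0.172) 75 0.047 | 
(0.518, 0.064) -90 0.003 | (0.518, 0.064) -75 0.0 | (0.518, 0.064) -60 0.004 | (0.518, 0.064) -45 0.009 | (0.518, 0.064) -30 0.001 | (0.518, 0.064) -15 0.0 | (0.518, 0.064) 0 0.0 | (0.518, 0.064) 15 0.0 | (0.518, 0.064) 30 0.0 | (0.518, 0.064) 45 0.002 | (0.518, 0.064) 60 0.0 | (0.518, 0.064) 75 0.002 |
```

View pics/wrist0.png

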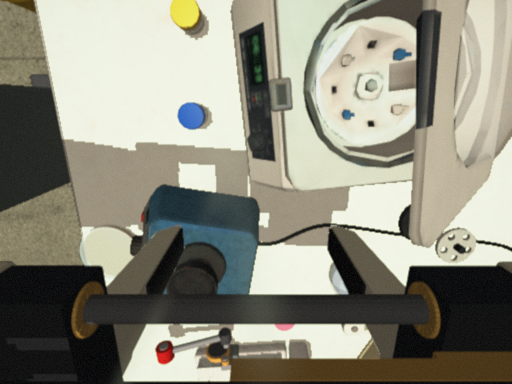

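The wrist picture shows the yellow cap at (185,13), the blue cap at (191,116), the mixer's left edge at about row 190 and the centrifuge's front edge at about column 240.

```bash
cat > c2.py <<'E'
from h import *
Q=np.concatenate([np.load(n+'.npz')['P'].reshape(-1,3) for n in ('scene','side','wrist')])
Q=Q[(Q[:,2]>.08)&(Q[:,2]<.15)]
M=Q[(Q[:,0]>.44)&(Q[:,0]<.62)&(Q[:,1]<.01)&(Q[:,1]>-.2)]
for z in (.08,.09,.1,.11): 
    q=M[abs(M[:,2]-z)<.005]; print('mixer',z,len(q),np.percentile(q,[.5,99.5],axis=0).round(3).tolist() if len(q) else 0)
C=Q[(Q[:,0]>.55)&(Q[:,0]<.7)&(Q[:,1]<.25)&(Q[:,1]>0.01)]
for z in (.085,.095,.105): 
    q=C[abs(C[:,2]-z)<.005]; print('centri',z,len(q),np.percentile(q,[.5,99.5],axis=0).round(3).tolist())
# corner of centrifuge and mixer boxes; clearance by yaw
B=np.r_[M[M[:,1]<-.02],C]
for a in range(-90,90,5):
    c,sn=np.cos(np.radians(a)),np.sin(np.radians(a)); D=B[:,:2]-(.521,.067); l=D@[c,sn]; w=D@[-sn,c]
    dd=np.hypot(np.maximum(abs(l)-.094,0),np.maximum(abs(w)-.0375,0)); print(a,np.sort(dd)[20].round(3),end=' | ')
E
python3 c2.py
```

```text
mixer 0.08 496 [[0.463, -0.152, 0.08], [0.62, 0.008, 0.085]]
mixer 0.09 1048 [[0.466, -0.152, 0.085], [0.602, -0.033, 0.095]]
mixer 0.1 5163 [[0.472, -0.147, 0.095], [0.6, -0.036, 0.105]]
mixer 0.11 1146 [[0.505, -0.124, 0.105], [0.564, -0.063, 0.115]]
centri 0.085 2181 [[0.598, 0.011, 0.08], [0.696, 0.181, 0.09]]
centri 0.095 1273 [[0.611, 0.011, 0.09], [0.698, 0.184, 0.1]]
centri 0.105 9001 [[0.616, 0.01, 0.101], [0.699, 0.184, 0.11]]
-90 0.006 | -85 0.003 | -80 0.002 | -75 0.003 | -70 0.003 | -65 0.004 | -60 0.006 | -55 0.009 | -50 0.005 | -45 0.0 | -40 0.0 | -35 0.0 | -30 0.0 | -25 0.0 | -20 0.0 | -15 0.0 | -10 0.0 | -5 0.0 | 0 0.0 | 5 0.0 | 10 0.0 | 15 0.0 | 20 0.0 | 25 0.0 | 30 0.0 | 35 0.0 | 40 0.0 | 45 0.0 | 50 0.0 | 55 0.002 | 60 0.002 | 65 0.003 | 70 0.004 | 75 0.006 | 80 0.008 | 85 0.007 |
```

>>> move_arm(
  deltas=[-0.06, 0.03, 0, 0, 0, 0.18, 0.65, -0.12, 0.06, 0, 0, 0, 0.36, 0.65, -0.173, 0.078, 0, 0, 0, 0.54, 0.65, -0.173, 0.078, 0, 0, 0, 0.72, 0.65, -0.173, 0.078, 0.03, 0, 0, 0.9, 0.65, -0.173, 0.078, 0.06, 0, 0, 1.08, 0.65, -0.173, 0.078, 0.06, 0, 0, 1.26, 0.65, -0.173, 0.078, 0.06, 0, 0, 1.44, 0.65, -0.173, 0.078, 0.06, 0, 0, 1.571, 0.65, -0.173, 0.078, 0.06, 0, 0, 1.571, 0.65, -0.173, 0.078, 0.06, 0, 0, 1.571, 0.65],
  squeeze=12,
)

```text
t: 2.33
tool_pos: [0.678, -0.173, 0.1696]
orientation: [-3.142, -0.004, 0.0]
force: [-0.2, -0.3, -0.4]
opening: 0.0603
gripper_force: 0.0
```

```bash
cat > d.py <<'E'
from h import *
import sys
name=sys.argv[1]
s,im,d=cam('wrist'); P=cloud('wrist',s,d); np.savez(name+'.npz',im=im,d=d,P=P); cv2.imwrite(f'pics/{name}.png',im[:,:,::-1])
print('t',s['t'],'tcp',s['tool_pos'].round(4),s['orientation'].round(3),'q',s['q'].round(2))
hsv=cv2.cvtColor(im,cv2.COLOR_RGB2HSV)
for c,lo,hi in (('yellow',(18,110,90),(32,255,255)),('blue',(105,140,60),(125,255,255)),('red',(172,120,60),(180,255,255)),('red0',(0,170,60),(6,255,255))):
    m=cv2.inRange(hsv,lo,hi); k,L,st,ce=cv2.connectedComponentsWithStats(m)
    for i in range(1,k):
        if st[i,4]<150: continue
        q=P[L==i]; zt=np.percentile(q[:,2],95); t=q[abs(q[:,2]-zt)<.004]
        c2,r=cv2.minEnclosingCircle(t[:,:2].astype(np.float32))
        print(c,ce[i].round(),st[i,4],'top',zt.round(4),'mean',t.mean(0)[:2].round(4),'circ',np.round(c2,4),round(r,4),'dTool',(Ro.from_rotvec(s['orientation']).as_matrix().T@(np.r_[c2,zt]-s['tool_pos'])).round(4))
E
python3 d.py w1
```

```text
t 2.325 tcp [ 0.678  -0.173   0.1696] [-3.142 -0.004  0.   ] q [-0.32  0.43  1.24  0.    1.47  1.24]
yellow [254. 118.] 263 top 0.0929 mean [ 0.7478 -0.1718] circ [ 0.745  -0.1653] 0.0137 dTool [ 0.067  -0.0075  0.0767]
yellow [485. 255.] 934 top 0.0785 mean [ 0.6169 -0.4005] circ [ 0.616  -0.4019] 0.0164 dTool [-0.0627  0.2287  0.0911]
blue [416. 256.] 562 top 0.2475 mean [ 0.713  -0.2229] circ [ 0.7128 -0.2231] 0.0049 dTool [ 0.0347  0.0502 -0.0779]
red [304. 208.] 336 top 0.0406 mean [ 0.6445 -0.233 ] circ [ 0.6433 -0.2267] 0.0149 dTool [-0.0348  0.0537  0.129 ]
```

The tool axes turned out the other way (tool x is now world +x, tool y is world -y), so the tool now stands near the reader. I'll measure the reader first.

>>> move_arm(
  deltas=[-0.045, 0.047, -0.01, 0, 0, 0, 0.65, -0.09, 0.094, -0.01, 0, 0, 0, 0.65, -0.135, 0.141, -0.01, 0, 0, 0, 0.65, -0.178, 0.187, -0.01, 0, 0, 0, 0.65, -0.178, 0.187, -0.01, 0, 0, 0, 0.65, -0.178, 0.187, -0.01, 0, 0, 0, 0.65],
)

```text
t: 3.12
tool_pos: [0.4999, -0.3603, 0.1798]
orientation: [-3.141, 0.001, -0.001]
force: [0.3, -0.3, -0.0]
opening: 0.0602
gripper_force: 0.0
```

```bash
python3 d.py w2; python3 -c "
import cv2; cv2.imwrite('pics/w2b.png',cv2.resize(cv2.imread('pics/w2.png'),(800,600),interpolation=cv2.INTER_CUBIC))"
```

```text
t 3.125 tcp [ 0.4999 -0.3603  0.1798] [-3.141e+00  1.000e-03 -1.000e-03] q [-0.71  0.2   1.5   0.    1.44  0.86]
yellow [306.  62.] 1187 top 0.079 mean [ 0.6152 -0.4022] circ [ 0.615  -0.4023] 0.0157 dTool [0.1151 0.0419 0.1009]
blue [226.  69.] 1111 top 0.079 mean [ 0.6096 -0.3353] circ [ 0.6094 -0.3352] 0.0154 dTool [ 0.1094 -0.0251  0.1008]
red [132.  45.] 403 top 0.0396 mean [ 0.6371 -0.2397] circ [ 0.6388 -0.2345] 0.0135 dTool [ 0.1388 -0.1258  0.1404]
red0 [177. 219.] 432 top 0.0586 mean [ 0.4629 -0.277 ] circ [ 0.4627 -0.2766] 0.013 dTool [-0.0373 -0.0836  0.1212]
```

View pics/w2b.png

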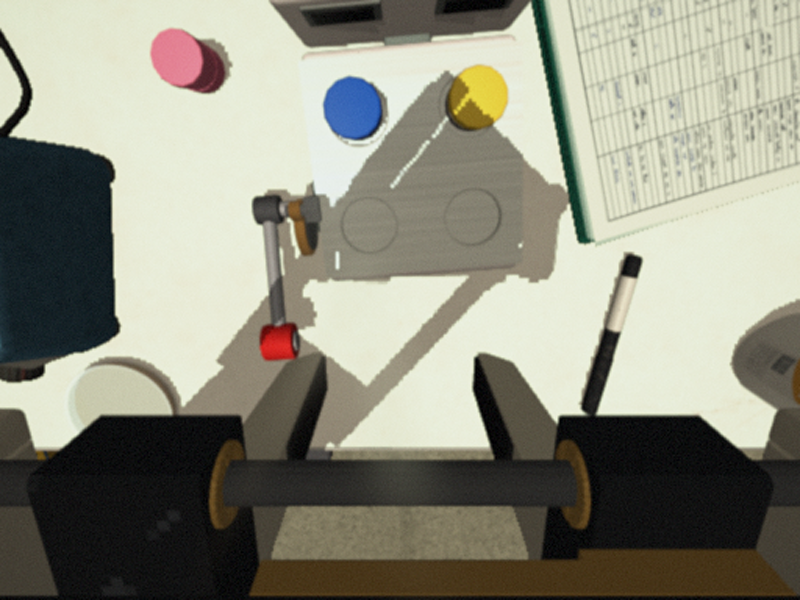

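The picture (scaled 800x600) shows the blue reference rear left (353,108), the yellow reference rear right (478,97), the empty pockets at (369,224) and (472,216), and the red knob at (280,341).

```bash
cat > e.py <<'E'
from h import *
from scipy.optimize import minimize
s=robot.read_state(); f=np.load('w2.npz'); im,P=f['im'],f['P']
m=robot.camera_model('wrist'); K=np.array(m['K']); T=np.array(m['tool_from_camera'])
s['tool_pos']=np.array([.4999,-.3603,.1798])
W=np.eye(4); W[:3,:3]=Ro.from_rotvec(s['orientation']).as_matrix(); W[:3,3]=s['tool_pos']; Ci=np.linalg.inv(W@T)
res=.0005; xs=np.arange(.70,.44,-res); ys=np.arange(-.24,-.48,-res)
def rect(z):
    X,Y=np.meshgrid(xs,ys,indexing='ij'); q=np.c_[X.ravel(),Y.ravel(),np.full(X.size,z)]@Ci[:3,:3].T+Ci[:3,3]
    u=q[:,:2]/q[:,2:]*[K[0,0],K[1,1]]+K[:2,2]
    u=u.astype(np.float32).reshape(X.shape+(2,)); return cv2.remap(im,u[...,0],u[...,1],cv2.INTER_CUBIC)
R=rect(.044); g=cv2.GaussianBlur(cv2.cvtColor(R,cv2.COLOR_RGB2GRAY),(0,0),2)
c=cv2.HoughCircles(g,cv2.HOUGH_GRADIENT_ALT,1,80,param1=30,param2=.5,minRadius=30,maxRadius=42)
if c is not None:
    for u,v,r in c[0]: print('hough',(xs[0]-v*res).round(4),(ys[0]-u*res).round(4),'r',r*res)
# stage from depth
k=(P[...,2]>.0415)&(P[...,2]<.047)&(P[...,0]>.48)&(P[...,0]<.68)&(P[...,1]<-.28)&(P[...,1]>-.46)
q=P[k]; print('stage z',np.median(q[:,2]),len(q)); (cx,cy),wh,a=cv2.minAreaRect(q[:,:2].astype(np.float32)*1000); print('rect',cx,cy,wh,a)
# floor pts
k2=(P[...,2]>.034)&(P[...,2]<.0405)&(P[...,0]>.5)&(P[...,0]<.58)&(P[...,1]<-.30)&(P[...,1]>-.45)
_,L,st,ce=cv2.connectedComponentsWithStats(k2.astype(np.uint8))
for i in range(1,len(st)):
    if st[i,4]>60: print('floor',ce[i].round(),st[i,4],P[L==i].mean(0).round(4),np.ptp(P[L==i],0).round(3))
cv2.imwrite('pics/rect.png',R[:,:,::-1])
E
python3 e.py
```

```text
hough 0.5415 -0.3405 r 0.018079963
hough 0.5485 -0.4065 r 0.018062145
hough 0.619 -0.4065 r 0.017929459
hough 0.612 -0.332 r 0.017824234
stage z 0.04380027589952984 14558
rect 585.5648803710938 -361.39984130859375 (147.6197052001953, 151.7509307861328) 4.395228862762451
floor [302. 139.] 953 [ 0.5472 -0.4087  0.0378] [0.036 0.036 0.005]
floor [236. 144.] 943 [ 0.5418 -0.3401  0.0378] [0.035 0.035 0.005]
```

View pics/rect.png

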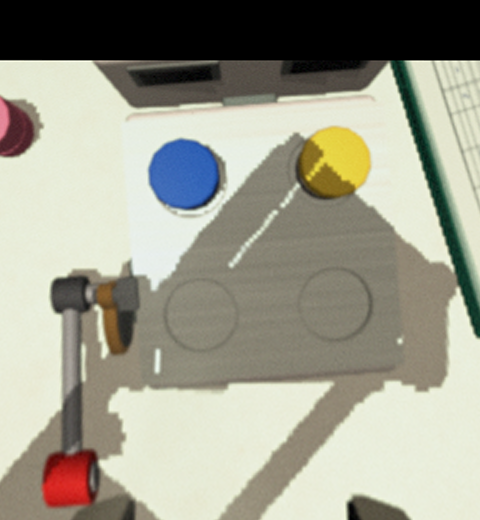

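The rectified view agrees: pockets at world (0.5417,-0.340) and (0.5478,-0.4075), yaw about 0.085. Next, the yellow pot.

>>> move_arm(
  deltas=[0.003, -0.05, -0.01, 0, 0, 0, 0.65, 0.006, -0.11, -0.01, 0, 0, 0, 0.65, 0.009, -0.17, -0.01, 0, 0, 0, 0.65, 0.012, -0.23, -0.01, 0, 0, 0, 0.65, 0.015, -0.29, -0.01, 0, 0, 0, 0.65, 0.018, -0.35, -0.01, 0, 0, 0, 0.65, 0.021, -0.41, -0.01, 0, 0, 0, 0.65, 0.023, -0.47, 0, 0, 0, 0, 0.65, 0.023, -0.52, 0.02, 0, 0, 0, 0.65, 0.023, -0.534, 0.04, 0, 0, 0, 0.65, 0.023, -0.534, 0.04, 0, 0, 0, 0.65, 0.023, -0.534, 0.04, 0, 0, 0, 0.65],
)

```text
t: 4.68
tool_pos: [0.5233, 0.1734, 0.14]
orientation: [3.141, -0.0, 0.0]
force: [0.1, -0.5, 0.0]
opening: 0.0601
gripper_force: 0.0
```

```bash
python3 d.py w3
```

```text
t 4.675 tcp [0.5233 0.1734 0.14  ] [ 3.141 -0.     0.   ] q [ 0.23  0.06  1.73 -0.    1.35  1.8 ]
yellow [252. 192.] 854 top 0.0409 mean [0.5246 0.1762] circ [0.5237 0.1766] 0.0158 dTool [ 0.0004 -0.0032  0.0991]
yellow [149. 257.] 211 top -0.3893 mean [0.1793 0.4482] circ [0.1791 0.4484] 0.0052 dTool [-0.3444 -0.2751  0.5292]
yellow [189. 335.] 538 top 0.203 mean [0.5141 0.205 ] circ [0.5136 0.2051] 0.0014 dTool [-0.0097 -0.0317 -0.0629]
blue [364. 193.] 821 top 0.0408 mean [0.5237 0.0703] circ [0.5232 0.07  ] 0.0154 dTool [-1.000e-04  1.033e-01  9.930e-02]
```

>>> move_arm(
  deltas=[0.001, -0.003, 0.04, 0, 0, 0, 0.65, 0.001, -0.003, 0.08, 0, 0, 0, 0.65, 0.001, -0.003, 0.105, 0, 0, 0, 0.65, 0.001, -0.003, 0.114, 0, 0, 0, 0.65, 0.001, -0.003, 0.114, 0, 0, 0, 0.65, 0.001, -0.003, 0.114, 0, 0, 0, 0.2, 0.001, -0.003, 0.114, 0, 0, 0, 0.2, 0.001, -0.003, 0.114, 0, 0, 0, 0.2, 0.001, -0.003, 0.114, 0, 0, 0, 0.2, 0.001, -0.003, 0.11, 0, 0, 0, 0.2],
  squeeze=12,
)

```text
t: 5.98
tool_pos: [0.5237, 0.177, 0.0295]
orientation: [3.141, -0.0, -0.001]
force: [-0.2, -0.2, -0.9]
opening: 0.0314
gripper_force: 12.0
```

>>> move_arm(
  deltas=[0, 0, -0.06, 0, 0, 0, 0.2, 0, 0.01, -0.12, 0, 0, 0, 0.2, 0, 0.04, -0.17, 0, 0, 0, 0.2, 0.002, 0.09, -0.17, 0, 0, 0, 0.2, 0.004, 0.15, -0.17, 0, 0, 0, 0.2, 0.008, 0.21, -0.17, 0, 0, 0, 0.2, 0.012, 0.27, -0.17, 0, 0, 0, 0.2, 0.016, 0.33, -0.17, 0, 0, 0, 0.2, 0.02, 0.39, -0.17, 0, 0, 0, 0.2, 0.024, 0.45, -0.16, 0, 0, 0, 0.2, 0.024, 0.51, -0.15, 0, 0, 0, 0.2, 0.024, 0.56, -0.14, 0, 0, 0, 0.2],
)

```text
t: 7.48
tool_pos: [0.5474, -0.3852, 0.1692]
orientation: [-3.142, 0.002, 0.0]
force: [0.7, 0.5, -0.5]
opening: 0.0317
gripper_force: 12.0
```

>>> move_arm(
  deltas=[0, 0.018, 0.02, 0, 0, 0, 0.2, 0, 0.024, 0.04, 0, 0, 0, 0.2, 0, 0.024, 0.04, 0, 0, 0, 0.2, 0, 0.024, 0.04, 0, 0, 0, 0.2],
)

```text
t: 7.98
tool_pos: [0.5484, -0.4059, 0.1302]
orientation: [-3.141, -0.001, -0.0]
force: [-0.4, 0.5, -0.8]
opening: 0.0314
gripper_force: 12.0
```

```bash
python3 d.py w4; python3 -c "
import cv2; cv2.imwrite('pics/w4b.png',cv2.imread('pics/w4.png')[60:330,100:420])"
```

```text
t 7.975 tcp [ 0.5484 -0.4059  0.1302] [-3.141e+00 -1.000e-03 -0.000e+00] q [-0.71  0.41  1.34  0.    1.39  0.86]
yellow [251. 126.] 1510 top 0.0789 mean [ 0.6154 -0.4029] circ [ 0.615 -0.403] 0.0158 dTool [ 0.0666 -0.0028  0.0513]
yellow [131. 206.] 187 top 0.0517 mean [ 0.5527 -0.2937] circ [ 0.5516 -0.293 ] 0.0044 dTool [ 0.0033 -0.1128  0.0785]
yellow [255. 253.] 2422 top 0.1447 mean [ 0.549  -0.4059] circ [ 0.5478 -0.4055] 0.0161 dTool [-0.0006 -0.0004 -0.0145]
blue [159. 133.] 1474 top 0.079 mean [ 0.6104 -0.3361] circ [ 0.61   -0.3356] 0.0155 dTool [ 0.0616 -0.0702  0.0512]
red [64. 90.] 798 top 0.0389 mean [ 0.6414 -0.2403] circ [ 0.6416 -0.2331] 0.014 dTool [ 0.0933 -0.1726  0.0913]
```

View pics/w4b.png

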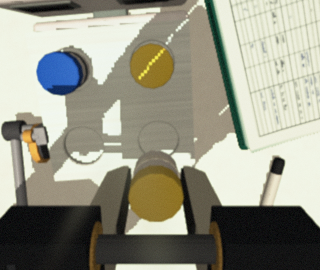

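The crop shows the yellow pot held upright between the fingers (155,190), with the front right pocket just ahead at (158,138) and the front left at (84,145).

```bash
cat > g.py <<'E'
from h import *
import sys
P=np.load(sys.argv[1]+'.npz')['P']
k2=(P[...,2]>.034)&(P[...,2]<.0408)&(P[...,0]>.5)&(P[...,0]<.58)&(P[...,1]<-.30)&(P[...,1]>-.45)
_,L,st,ce=cv2.connectedComponentsWithStats(k2.astype(np.uint8))
for i in range(1,len(st)):
    if st[i,4]>60:
        q=P[L==i]; h=cv2.convexHull(q[:,:2].astype(np.float32))[:,0].astype(float)
        A=np.c_[2*h,np.ones(len(h))]; x=np.linalg.lstsq(A,(h**2).sum(1),rcond=None)[0]
        print('floor',ce[i].round(),st[i,4],'mean',q.mean(0).round(4),np.ptp(q,0).round(3),'hullcirc',x[:2].round(4),np.sqrt(x[2]+x[:2]@x[:2]).round(4))
E
python3 g.py w4; python3 g.py w2
```

```text
floor [258. 197.] 986 mean [ 0.5483 -0.4083  0.0378] [0.03  0.035 0.005] hullcirc [ 0.5465 -0.4081] 0.0176
floor [183. 205.] 1100 mean [ 0.541  -0.3392  0.0379] [0.035 0.034 0.005] hullcirc [ 0.5411 -0.3396] 0.0174
floor [302. 139.] 960 mean [ 0.5471 -0.4087  0.0378] [0.036 0.036 0.005] hullcirc [ 0.5471 -0.4085] 0.0177
floor [236. 144.] 944 mean [ 0.5418 -0.3401  0.0379] [0.035 0.035 0.005] hullcirc [ 0.5417 -0.3402] 0.0177
```

>>> move_arm(
  deltas=[-0.001, 0.001, 0.02, 0, 0, 0, 0.2, -0.001, 0.001, 0.04, 0, 0, 0, 0.2, -0.001, 0.001, 0.054, 0, 0, 0, 0.2, -0.001, 0.001, 0.058, 0, 0, 0, 0.2, -0.001, 0.001, 0.061, 0, 0, 0, 0.2, -0.001, 0.001, 0.064, 0, 0, 0, 0.2, -0.001, 0.001, 0.064, 0, 0, 0, 0.2],
)

```text
t: 8.9
tool_pos: [0.5471, -0.4081, 0.0659]
orientation: [3.141, -0.0, 0.0]
force: [0.5, 0.3, -0.5]
opening: 0.0315
gripper_force: 12.0
```

>>> move_arm(
  deltas=[0, 0, 0.0015, 0, 0, 0, 0.2, 0, 0, 0.0015, 0, 0, 0, 0.2, 0, 0, 0.0015, 0, 0, 0, 0.38, 0, 0, 0.0015, 0, 0, 0, 0.5, 0, 0, 0.0015, 0, 0, 0, 0.55, 0, 0, -0.01, 0, 0, 0, 0.55, 0, 0, -0.05, 0, 0, 0, 0.55, 0, 0, -0.1, 0, 0, 0, 0.55],
)

```text
t: 9.9
tool_pos: [0.5462, -0.4074, 0.1661]
orientation: [-3.14, 0.0, 0.003]
force: [0.4, -0.0, 0.8]
opening: 0.0511
gripper_force: 0.0
```

```bash
python3 d.py w5 | grep -E "t |yellow"
```

```text
t 9.9 tcp [ 0.5462 -0.4074  0.1661] [-3.14e+00  0.00e+00  3.00e-03] q [-0.72  0.38  1.31 -0.    1.45  0.86]
yellow [250. 120.] 1156 top 0.0789 mean [ 0.6154 -0.4028] circ [ 0.615  -0.4026] 0.0159 dTool [ 0.0689 -0.0046  0.0871]
yellow [257. 198.] 918 top 0.0787 mean [ 0.5469 -0.4081] circ [ 0.5463 -0.4081] 0.0158 dTool [0.0002 0.0008 0.0873]
```

>>> move_arm(
  deltas=[0, -0.04, -0.015, 0, 0, 0, 0.6, -0.003, -0.1, -0.015, 0, 0, 0, 0.6, -0.006, -0.16, -0.015, 0, 0, 0, 0.6, -0.01, -0.22, -0.015, 0, 0, 0, 0.6, -0.014, -0.28, -0.015, 0, 0, 0, 0.6, -0.018, -0.34, -0.015, 0, 0, 0, 0.6, -0.022, -0.4, -0.01, 0, 0, 0, 0.6, -0.0235, -0.45, 0, 0, 0, 0, 0.6, -0.0235, -0.475, 0.02, 0, 0, 0, 0.6, -0.0235, -0.481, 0.03, 0, 0, 0, 0.6, -0.0235, -0.481, 0.03, 0, 0, 0, 0.6, -0.0235, -0.481, 0.03, 0, 0, 0, 0.6],
)

```text
t: 11.45
tool_pos: [0.5242, 0.0719, 0.1365]
orientation: [3.141, -0.002, 0.002]
force: [0.2, 0.0, -0.1]
opening: 0.056
gripper_force: 0.0
```

```bash
python3 d.py w6 | grep -E "t |blue"
```

```text
t 11.45 tcp [0.5242 0.0719 0.1365] [ 3.141e+00 -2.000e-03  2.000e-03] q [ 0.04  0.    1.8  -0.    1.34  1.61]
blue [263. 195.] 491 top 0.041 mean [0.5252 0.0646] circ [0.5234 0.0686] 0.0152 dTool [-0.0009  0.0033  0.0955]
```

>>> move_arm(
  deltas=[0, 0, 0.04, 0, 0, 0, 0.6, 0, 0, 0.08, 0, 0, 0, 0.6, 0, 0, 0.1, 0, 0, 0, 0.6, 0, 0, 0.109, 0, 0, 0, 0.6, 0, 0, 0.109, 0, 0, 0, 0.6, 0, 0, 0.109, 0, 0, 0, 0.2, 0, 0, 0.109, 0, 0, 0, 0.2, 0, 0, 0.109, 0, 0, 0, 0.2, 0, 0, 0.109, 0, 0, 0, 0.2, 0, 0, 0.105, 0, 0, 0, 0.2],
  squeeze=12,
)

```text
t: 12.75
tool_pos: [0.5231, 0.0731, 0.0304]
orientation: [-3.142, 0.0, 0.001]
force: [-0.8, -1.1, -1.0]
opening: 0.0312
gripper_force: 12.0
```

>>> move_arm(
  deltas=[0, 0, -0.06, 0, 0, 0, 0.2, 0, 0, -0.12, 0, 0, 0, 0.2, 0, 0.01, -0.17, 0, 0, 0, 0.2, 0.002, 0.05, -0.175, 0, 0, 0, 0.2, 0.004, 0.11, -0.175, 0, 0, 0, 0.2, 0.008, 0.17, -0.175, 0, 0, 0, 0.2, 0.012, 0.23, -0.175, 0, 0, 0, 0.2, 0.016, 0.29, -0.175, 0, 0, 0, 0.2, 0.018, 0.35, -0.16, 0, 0, 0, 0.2, 0.018, 0.395, -0.13, 0, 0, 0, 0.2, 0.018, 0.413, -0.1, 0, 0, 0, 0.2, 0.018, 0.413, -0.1, 0, 0, 0, 0.2],
)

```text
t: 14.25
tool_pos: [0.539, -0.3397, 0.1268]
orientation: [-3.137, 0.004, 0.009]
force: [0.3, 0.7, 0.4]
opening: 0.0312
gripper_force: 12.0
```

>>> move_arm(
  deltas=[0, 0, 0, 0, 0, 0, 0.2, 0, 0, 0, 0, 0, 0, 0.2],
)

```text
t: 14.5
tool_pos: [0.5427, -0.3394, 0.1328]
orientation: [3.14, 0.002, 0.004]
force: [-0.8, -0.3, -0.2]
opening: 0.0315
gripper_force: 12.0
```

```bash
python3 d.py w7; python3 g.py w7
```

```text
t 14.5 tcp [ 0.5427 -0.3394  0.1328] [3.14e+00 2.00e-03 4.00e-03] q [-0.64  0.3   1.48  0.    1.36  0.93]
yellow [342. 117.] 1563 top 0.0789 mean [ 0.6154 -0.4021] circ [ 0.615  -0.4024] 0.0159 dTool [0.0721 0.063  0.0541]
yellow [341. 206.] 1279 top 0.0788 mean [ 0.5471 -0.4073] circ [ 0.5465 -0.4076] 0.0158 dTool [0.0036 0.0681 0.0541]
blue [250. 125.] 1321 top 0.0789 mean [ 0.6102 -0.3355] circ [ 0.6098 -0.3353] 0.0151 dTool [ 0.067  -0.0041  0.054 ]
blue [262. 257.] 1410 top 0.1461 mean [ 0.5414 -0.3427] circ [ 0.5413 -0.34  ] 0.0158 dTool [-0.0014  0.0006 -0.0134]
red [141.  85.] 427 top 0.0393 mean [ 0.6406 -0.2403] circ [ 0.6409 -0.2331] 0.0141 dTool [ 0.0981 -0.1063  0.0935]
floor [328. 184.] 228 mean [ 0.5549 -0.4056  0.0379] [0.031 0.034 0.005] hullcirc [ 0.5463 -0.409 ] 0.0176
floor [256. 197.] 1009 mean [ 0.5425 -0.3403  0.0378] [0.032 0.035 0.005] hullcirc [ 0.5411 -0.3402] 0.0176
```

>>> move_arm(
  deltas=[0.0005, 0, 0.02, 0, 0, 0, 0.2, 0.0005, 0, 0.04, 0, 0, 0, 0.2, 0.0005, 0, 0.054, 0, 0, 0, 0.2, 0.0005, 0, 0.058, 0, 0, 0, 0.2, 0.0005, 0, 0.061, 0, 0, 0, 0.2, 0.0005, 0, 0.064, 0, 0, 0, 0.2, 0.0005, 0, 0.064, 0, 0, 0, 0.2],
)

```text
t: 15.42
tool_pos: [0.542, -0.34, 0.0667]
orientation: [3.142, -0.0, 0.0]
force: [-0.6, -0.0, -0.9]
opening: 0.0315
gripper_force: 12.0
```

>>> move_arm(
  deltas=[0, 0, 0.0018, 0, 0, 0, 0.2, 0, 0, 0.0018, 0, 0, 0, 0.2, 0, 0, 0.0018, 0, 0, 0, 0.38, 0, 0, 0.0018, 0, 0, 0, 0.48, 0, 0, 0.0018, 0, 0, 0, 0.5, 0, 0, -0.01, 0, 0, 0, 0.5, 0, 0, -0.05, 0, 0, 0, 0.5, 0, 0, -0.1, 0, 0, 0, 0.5, 0, 0, -0.1, 0, 0, 0, 0.5],
)

```text
t: 16.55
tool_pos: [0.5449, -0.3421, 0.1739]
orientation: [3.135, -0.0, 0.014]
force: [0.2, 0.2, 0.4]
opening: 0.0464
gripper_force: 0.0
```

```bash
python3 d.py w8
```

```text
t 16.55 tcp [ 0.5449 -0.3421  0.1739] [ 3.135 -0.     0.014] q [-0.64  0.27  1.44  0.    1.43  0.93]
yellow [324. 119.] 1081 top 0.0788 mean [ 0.6152 -0.402 ] circ [ 0.615  -0.4023] 0.0157 dTool [0.0693 0.0596 0.0961]
yellow [324. 194.] 899 top 0.0787 mean [ 0.547  -0.4072] circ [ 0.5464 -0.4076] 0.0157 dTool [0.0006 0.0648 0.0957]
blue [247. 125.] 871 top 0.0788 mean [ 0.61   -0.3358] circ [ 0.6098 -0.3354] 0.0148 dTool [ 0.0641 -0.0073  0.0956]
blue [258. 200.] 406 top 0.0788 mean [ 0.5414 -0.3453] circ [ 0.5411 -0.3402] 0.0152 dTool [-0.0046 -0.0025  0.0951]
red [154.  91.] 252 top 0.039 mean [ 0.641 -0.241] circ [ 0.6405 -0.2364] 0.0129 dTool [ 0.0944 -0.1066  0.135 ]
```

View pics/w8.png

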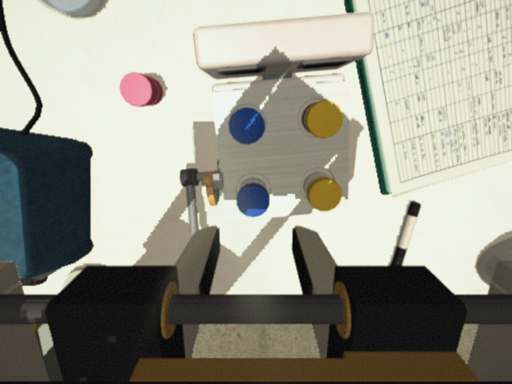

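The four pots stand in a 2x2 grid with blue at (247,125)/(253,200) and yellow at (323,119)/(323,194), all tops at 78.8 mm. Next is the knob.

>>> move_arm(
  deltas=[-0.03, -0.02, 0, 0, 0, -0.08, 0.4, -0.06, -0.045, 0, 0, 0, -0.08, 0.4, -0.08, -0.063, 0.01, 0, 0, -0.08, 0.4, -0.08, -0.063, 0.03, 0, 0, -0.08, 0.4, -0.08, -0.063, 0.037, 0, 0, -0.08, 0.4, -0.08, -0.063, 0.037, 0, 0, -0.08, 0.4],
)

```text
t: 17.35
tool_pos: [0.4615, -0.2766, 0.1287]
orientation: [-3.138, -0.125, 0.003]
force: [-0.4, -0.4, -0.7]
opening: 0.0372
gripper_force: 0.0
```

```bash
python3 d.py w9
```

```text
t 17.35 tcp [ 0.4615 -0.2766  0.1287] [-3.138e+00 -1.250e-01  3.000e-03] q [-0.64  0.04  1.77 -0.    1.33  0.86]
yellow [469.  14.] 1476 top 0.0789 mean [ 0.6088 -0.4021] circ [ 0.6139 -0.4025] 0.0161 dTool [0.142  0.1377 0.0494]
yellow [448. 115.] 1875 top 0.0788 mean [ 0.5461 -0.4068] circ [ 0.5461 -0.4078] 0.0161 dTool [0.074  0.1376 0.0496]
yellow [ 23. 281.] 156 top 0.2024 mean [ 0.4826 -0.1967] circ [ 0.4823 -0.1972] 0.0027 dTool [ 0.027  -0.0776 -0.0736]
blue [363.  13.] 1313 top 0.0789 mean [ 0.6035 -0.3346] circ [ 0.608  -0.3346] 0.0156 dTool [0.1415 0.0695 0.0495]
blue [354. 116.] 1562 top 0.0788 mean [ 0.5405 -0.3394] circ [ 0.5402 -0.3397] 0.0155 dTool [0.0735 0.0692 0.0497]
red0 [261. 199.] 318 top 0.0585 mean [ 0.4644 -0.2812] circ [ 0.4626 -0.2798] 0.0101 dTool [0.0009 0.0033 0.0702]
```

View pics/w9.png

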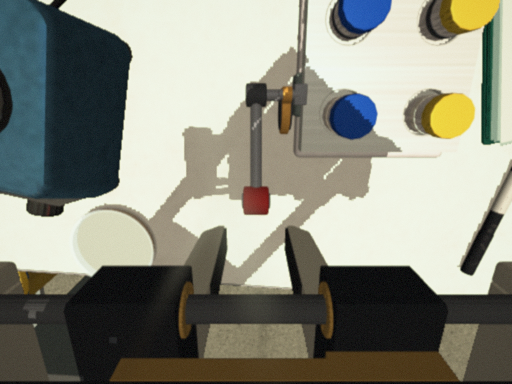

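The picture shows the knob centred between the fingers at (256,200), with the lever rod straight in line up to (256,95).

>>> move_arm(
  deltas=[0.001, 0, 0.04, 0, 0, 0, 0.4, 0.001, 0, 0.075, 0, 0, 0, 0.4, 0.001, 0, 0.09, 0, 0, 0, 0.4, 0.001, 0, 0.0915, 0, 0, 0, 0.4, 0.001, 0, 0.0915, 0, 0, 0, 0.1, 0.001, 0, 0.0915, 0, 0, 0, 0.1, 0.001, 0, 0.0915, 0, 0, 0, 0.1, 0.001, 0, 0.0915, 0, 0, 0, 0.1],
  squeeze=25,
)

```text
t: 18.4
tool_pos: [0.4639, -0.2765, 0.0395]
orientation: [-3.139, -0.126, -0.003]
force: [0.5, 5.6, 4.6]
opening: 0.0219
gripper_force: 25.0
```

>>> move_arm(
  deltas=[0.003, -0.001, -0.0095, 0, 0, 0, 0.1, 0.0073, -0.001, -0.0187, 0, 0, 0, 0.1, 0.0124, -0.001, -0.0273, 0, 0, 0, 0.1, 0.0184, -0.001, -0.0353, 0, 0, 0, 0.1, 0.0253, -0.001, -0.0427, 0, 0, 0, 0.1, 0.0329, -0.001, -0.0492, 0, 0, 0, 0.1],
)

```text
t: 19.15
tool_pos: [0.4954, -0.2737, 0.0881]
orientation: [3.139, 0.125, -0.003]
force: [-3.7, -4.4, -0.2]
opening: 0.0218
gripper_force: 25.0
```

>>> move_arm(
  deltas=[0.0083, 0.0005, -0.0057, 0, 0, 0, 0.1, 0.0171, 0.0005, -0.0104, 0, 0, 0, 0.1, 0.0264, 0.0005, -0.0141, 0, 0, 0, 0.1, 0.0361, 0.0005, -0.0168, 0, 0, 0, 0.1, 0.046, 0.0005, -0.0185, 0, 0, 0, 0.1, 0.056, 0.0005, -0.019, 0, 0, 0, 0.1, 0.056, 0.0005, -0.019, 0, 0, 0, 0.1, 0.056, 0.0005, -0.019, 0, 0, 0, 0.1],
)

```text
t: 20.15
tool_pos: [0.5525, -0.2693, 0.1082]
orientation: [3.139, 0.126, 0.002]
force: [-2.9, 0.4, 7.9]
opening: 0.0218
gripper_force: 25.0
```

```bash
python3 d.py w10; python3 - <<'E'
from h import *
for n in ('scene','side'):
    s,im,d=cam(n); P=cloud(n,s,d); cv2.imwrite(f'pics/{n}9.png',im[:,:,::-1])
    hsv=cv2.cvtColor(im,cv2.COLOR_RGB2HSV)
    m=(((hsv[...,0]<7)|(hsv[...,0]>172))&(hsv[...,1]>140)&(hsv[...,2]>60)&(abs(P[...,0]-.55)<.05)&(abs(P[...,1]+.27)<.03))
    q=P[m]; print(n,m.sum(), q.min(0) if len(q) else 0,q.max(0) if len(q) else 0)
a=cv2.imread('pics/side9.png')[120:270,260:460]; cv2.imwrite('pics/crop9.png',cv2.resize(a,(800,600)))
E
```

```text
t 20.15 tcp [ 0.5525 -0.2693  0.1082] [3.139e+00 1.260e-01 2.000e-03] q [-0.54  0.25  1.58  0.    1.31  0.95]
yellow [477. 154.] 2480 top 0.0933 mean [ 0.6154 -0.4013] circ [ 0.6156 -0.4023] 0.0167 dTool [0.0522 0.1376 0.0151]
yellow [454. 253.] 1879 top 0.0931 mean [ 0.5469 -0.4065] circ [ 0.5467 -0.4078] 0.0163 dTool [-0.017   0.1376  0.0152]
blue [369. 154.] 2059 top 0.0934 mean [ 0.6102 -0.334 ] circ [ 0.6095 -0.3344] 0.0159 dTool [0.0516 0.0694 0.015 ]
blue [356. 250.] 1314 top 0.0934 mean [ 0.5448 -0.3388] circ [ 0.5412 -0.3393] 0.0154 dTool [-0.0169  0.0688  0.0148]
red0 [263. 257.] 934 top 0.1271 mean [ 0.5516 -0.2729] circ [ 0.5511 -0.27  ] 0.0128 dTool [-0.0015  0.0006 -0.0189]
scene 7 [ 0.53991305 -0.28247282  0.11682221] [ 0.54564562 -0.26560363  0.12596948]
side 89 [ 0.53560007 -0.28227156  0.11063731] [ 0.55144399 -0.26123122  0.12802258]
```

View pics/crop9.png

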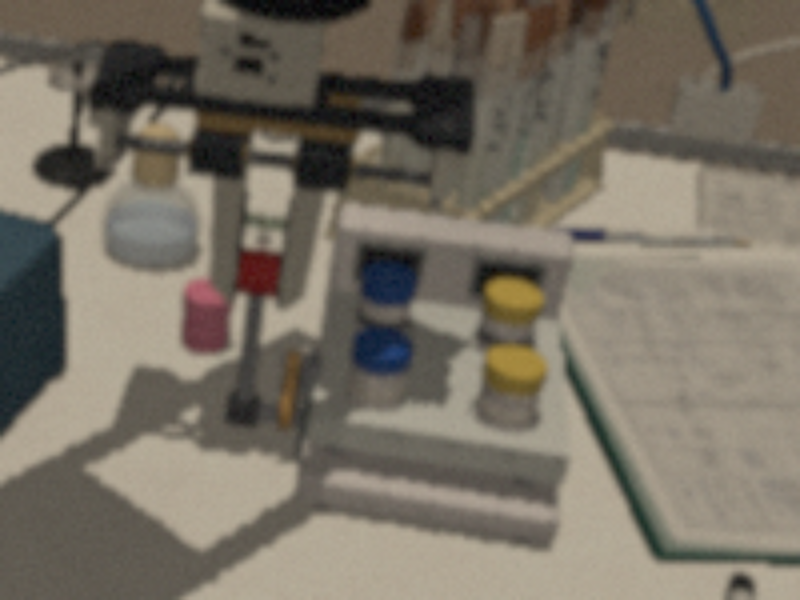

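The crop shows the lever upright with the knob held at (258,272). The four pots are still seated and their tops have risen 14.5 mm. One short settle, then I hand in.

>>> move_arm(
  deltas=[-0.001, 0, 0, 0, 0, 0, 0.1, -0.001, 0, 0, 0, 0, 0, 0.1, -0.001, 0, 0, 0, 0, 0, 0.1, -0.001, 0, 0, 0, 0, 0, 0.1],
)

```text
t: 20.8
tool_pos: [0.5513, -0.2694, 0.1082]
orientation: [3.139, 0.125, 0.002]
force: [-2.8, 1.2, 7.6]
opening: 0.0218
gripper_force: 25.0
```

```bash
python3 -c "
from plant import robot
s=robot.read_state(); print(s['tool_pos'],abs(s['dq']).max(),s['gripper_force'],s['force']); print(robot.close_job())"
```

```text
[ 0.55131439 -0.26938715  0.10821761] 0.0011819434470728243 25.001268982887268 [-2.81603503  1.17274468  7.62378473]
the job is handed in; nothing more can be done
None
```

Job handed in at about 21 s: both sample pots are seated in front of their matching references, and the arm is still holding the lever knob straight up with the stage raised about 14.5 mm; the hand-in returned no verdict.

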